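# Latch the loaded battery box

### The arm

A 7-joint arm with a two-finger parallel gripper is mounted at the origin on the work surface; the furniture and walls round the work are solid. World frame = base frame: x ahead of the robot, y to its left, z up, the work surface at z = 0. Lengths are in m, angles in rad, forces in N, time in s.
With the tool pointing down it reaches from about 0.35 to 0.9 m from the base axis. Payload 7.2 kg.
Tool frame: the origin (TCP) lies midway between the tips of the shut fingers; the grasp point (between the pads) lies grip_point_offset behind it (grip_point_offset is the distance from the TCP to the grasp point, in m); y points along the fingers, x is the direction in which the jaws open and shut, and the axes are right-handed (so a half turn about y gives the same grasp; the last joint's range is limited). The gripper opens to 88 mm and grips with 3 to 60 N. Pads are 20 mm wide; open, the fingers measure 115 mm over their backs; the gripper's body (75 mm by 178 mm) begins 61 mm behind the grasp point.
Start: joints at [1.244, 0.411, -0.013, 1.596, 0.006, 1.134, -0.082], TCP at [0.16, -0.604, 0.223] pointing down, gripper open.
Joint ranges: [-2.95, 2.95], [-0.29, 1.99], [-1.47, 1.44], [0.14, 2.54], [-1.03, 4.17], [0.13, 1.85], [-2.86, 2.86]. Speed limits (rad/s): [2.39, 2.39, 3.01, 3.01, 3.14, 3.14, 3.14].

### API

Orientations are given as [roll, pitch, yaw] about the fixed x, y, z axes, in that order (R = Rz(yaw) Ry(pitch) Rx(roll)).
In Python, from plant import move_pose, move_linear, set_joints, ungrasp, close, pause, solve_ik, state, camera, Unreachable, hand_in, look_for, grip_point_offset gives the robot as it stands. Calls block until the motion is done:
- move_pose(position, orientation): joint-space move of the TCP to a pose.
- move_linear(position, rotation=None, feed=0.15): straight line of the TCP; rotation=None keeps the orientation; feed is the mean speed in m/s.
- set_joints(angles): joint-space move.
- ungrasp() and close(grip_force=None): open the fingers fully, or close them until they stop; grip_force is the grip in N (None keeps the last).
- pause(seconds).
- solve_ik(position, orientation): joint angles nearest the present ones, or None.
- state(): the state.
- camera(name): name is "scene" or "top"; returns a dict with "image" (420x560x3 uint8, blue, green, red), "K" (3x3 intrinsics, pixels), "cam_to_world" (4x4, takes a point from camera to world coordinates). Camera axes: x right, y up, looking along -z (the intrinsics and any distortion apply to the point x, -y, -z); pixel columns grow to the right and rows downward; lengths in m; the calibration is good to about 2 mm. A picture is of the moment at which its call begins. There is no depth.
A pose or a line that the arm cannot do raises Unreachable and nothing moves.
- hand_in(): hands the job in, once; it reports no verdict.
Trained networks look in a picture, given as the dict that the camera call returned (one of the last four; its "shot" number tells which), for a name from the list of things; names that differ only in an ending like _2 or _b are one class to them, and where a whole thing is asked for, a point or a joint stands for the part that bears it (a point fixed in the world has none). Each returns a list of dicts, best first, with "p" (0 to 1); they miss things now and then, are a little off and sometimes report something else, mostly with a low value. They report only what shows in the picture. A call takes as long as a camera call.
- look_for(name, picture): "rect" ([left, top, width, height] in pixels, round what is visible of it).
The state is a dict: "time_s": time; "joints": joint angles; "qd": joint speeds; "tau": joint torques, N m; "tcp_pos": TCP position; "orientation": TCP orientation; "ft_force": force on the tool from outside, world axes, zero at the start; "wrist_torque": the same for the moment, N m; "gripper_width": finger opening in m.
Only numpy, scipy, OpenCV 4.12 (cv2) and the standard library are available. Lean on these libraries where they do the work, as an engineer would, in place of code of your own. Each camera call takes 0.05 s, during which the arm holds its last target.

### The job

Two grey battery boxes stand on the bench with their draw latches open. Close the latch of the box that has the yellow cells in it (its lever is red): first swing the latch's wire loop down over the keeper hook on the clear cover, then press the red lever all the way over and down past centre so that it draws the cover shut and stays locked. Leave the lever of the empty box (the blue one) standing up.

Things in the scene. Friction and masses are not known exactly. Their poses are not given: they have to be found in the camera images.
- red_box: Loaded grey box 220x110x60 mm, fixed, yellow cells under a clear cover, red lever. Origin under its centre; x along it from latch to cover, about away from the robot. Latch in plane y=0. Lever pin: x -30, z 90 mm. Keeper: steel hook on the cover (top z 60), foot top z 64; 16 wide, lip to +x, underside z 72, top 76, ends at x 45 (37 once the latch draws the cover 8 mm shut against its sprung seal).
- red_bar (a point): Mid of the far bar (6 mm rod along y) of the red latch's wire loop; an 18 mm long, 24 wide tab to press goes on past it, bent up 25 deg. Loop turns on a pin on the lever, 89 mm from the bar; lever up: pin at box x -34, z 69 mm (within 5). Starts 25-45 deg above level, held by friction (<1 N). Pressed down, the bar lies past the lip on the keeper's foot, x 50-58, z 67; latched: x 34, z 67.
- red_lever (a joint): Red lever, rad: 0 = shut, level, pointing to box +x over the keeper; 1.57 upright; starts 1.95 to 2.2, leaning back. Bar 24 mm wide, 6 thick, reaching 76 mm from its pin. Stays where left. With the loop hooked, closing takes up to about 5 N near its end; past centre, below about 0.25 rad, it snaps shut by itself.
- blue_lever (a joint): Blue lever of the other, empty but otherwise equal box, standing to the left or right of the loaded one, about 0.4 to 0.65 m away: starts at 1.95 to 2.2 rad, to be left standing up.

How it is judged:
On the way, in this order (a step that is already met when the one before it is completed fails the run):
1. with the red lever still up, the loop lies down over the keeper, its bar beyond the hook and below the lip (z of red_bar in the frame of red_box below 0.072 m and x of red_bar in the frame of red_box above 0.041 m and value of joint red_lever above 1 rad), for 0.2 s.
2. the red lever is down past centre and the bar is caught under the lip (value of joint red_lever below 0.17 rad and z of red_bar in the frame of red_box below 0.074 m), for 0.2 s.
At the end, for the whole second after the job is handed in: The red lever is shut within 0.17 rad (10 degrees) of level and stays there, the loop's bar is caught under the keeper's lip (centre below 74 mm and nearer than x 40 mm in the box frame, so the cover is drawn shut), and the blue lever still stands up (above 1.4 rad) (all of step 2 and x of red_bar in the frame of red_box below 0.04 m and value of joint blue_lever above 1.4 rad); the robot touches nothing.
It fails at once if the blue lever of the empty box is pushed over (value of joint blue_lever below 1.4 rad).
It also fails if it takes over 45 s, if anything falls off the work surface, if the arm or the gripper's body presses on something with over 40 N, if the wrist force passes 120 N, or if a joint passes its speed limit or range.

## Working session

There is one attempt and no reset: what is moved stays moved. The work goes in short steps, each a Python script; the robot and the scene stay as the last script left them, time stands still between calls to the robot, and variables do not carry over. Pictures are saved under pics/ and viewed, and the job is handed in when it is done.

```bash
ls; mkdir -p pics; python3 - <<'E'
from plant import *
import cv2, numpy as np
print(state(), grip_point_offset)
for n in ("scene","top"):
    c=camera(n); cv2.imwrite(f"pics/{n}0.png",c["image"]); print(n,c["K"],c["cam_to_world"],[k for k in c])
    for t in ("red_box","red_bar","red_lever","blue_lever"):
        print(t,[(d["rect"],round(d["p"],2)) for d in look_for(t,c)][:3])
E
```

```text
pics
{'time_s': 0.0, 'joints': array([ 1.24381467,  0.41188559, -0.01270885,  1.59704849,  0.00562248,
        1.13431444, -0.08220815]), 'qd': array([-1.22615592e-03,  1.83633918e-04,  1.18814417e-03, -4.57927416e-05,
       -3.55666698e-04,  1.49156954e-03, -2.91898113e-04]), 'tau': array([-1.95920193e-04, -5.87953699e+01,  6.41979352e-01, -2.91070479e+01,
       -5.35910251e-02,  1.84116710e-02,  1.50740275e-04]), 'tcp_pos': array([ 0.15975661, -0.60370366,  0.22181621]), 'orientation': array([-1.57093311,  0.0016144 , -1.31199166]), 'ft_force': array([-0.37699476, -0.52968895,  0.88023574]), 'wrist_torque': array([ 9.82167524e-05, -1.02758524e-02, -2.49255317e-02]), 'gripper_width': 0.08787226152228117} 0.0187
scene [[514.31439749   0.         276.66735706]
 [  0.         514.31439749 216.32115946]
 [  0.           0.           1.        ]] [[-0.51364621  0.45092539 -0.7299547  -0.42305928]
 [-0.85761298 -0.29544458  0.42096611  0.48209983]
 [-0.02583685  0.84224628  0.53847346  0.78258395]
 [ 0.          0.          0.          1.        ]] ['image', 'K', 'cam_to_world', 'shot']
red_box [([310.2, 163.9, 78.0, 73.5], 0.88)]
red_bar [([336.5, 164.5, 18.6, 34.8], 0.42)]
red_lever [([334.2, 163.2, 33.9, 35.1], 0.75), ([165.9, 224.3, 27.7, 44.0], 0.6)]
blue_lever [([166.0, 226.8, 26.2, 39.7], 0.81)]
top [[510.30090032   0.         272.64810629]
 [  0.         510.30090032 211.4738151 ]
 [  0.           0.           1.        ]] [[ 0.01069031  0.98495247 -0.17249447  0.28788366]
 [-0.99991638  0.00927442 -0.00901219 -0.0773894 ]
 [-0.00727679  0.17257638  0.98496926  1.36173362]
 [ 0.          0.          0.          1.        ]] ['image', 'K', 'cam_to_world', 'shot']
red_box [([338.0, 160.7, 55.1, 82.6], 0.59)]
red_bar [([361.4, 174.3, 15.6, 39.4], 0.67)]
red_lever [([359.8, 172.1, 15.1, 50.8], 0.59)]
blue_lever [([157.1, 183.3, 17.3, 47.2], 0.78)]
```

View images.

```bash
python3 - <<'E'
import cv2
a=cv2.imread('pics/scene0.png');b=cv2.imread('pics/top0.png')
cv2.imwrite('pics/s0c.png',cv2.resize(a[130:280,260:460],None,fx=4,fy=4,interpolation=cv2.INTER_CUBIC))
cv2.imwrite('pics/t0c.png',cv2.resize(b[140:260,310:420],None,fx=5,fy=5,interpolation=cv2.INTER_CUBIC))
E
```

```text
(no output)
```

View pics/scene0.png

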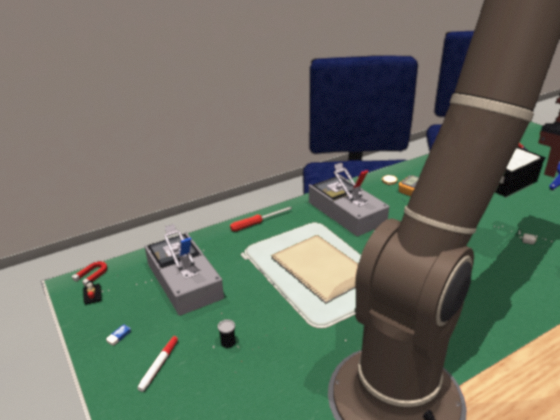

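View pics/top0.png

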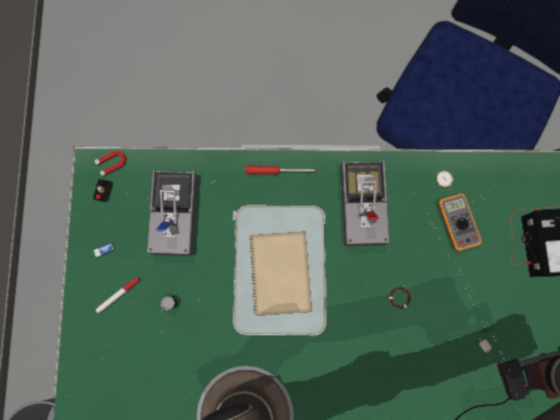

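View pics/s0c.png

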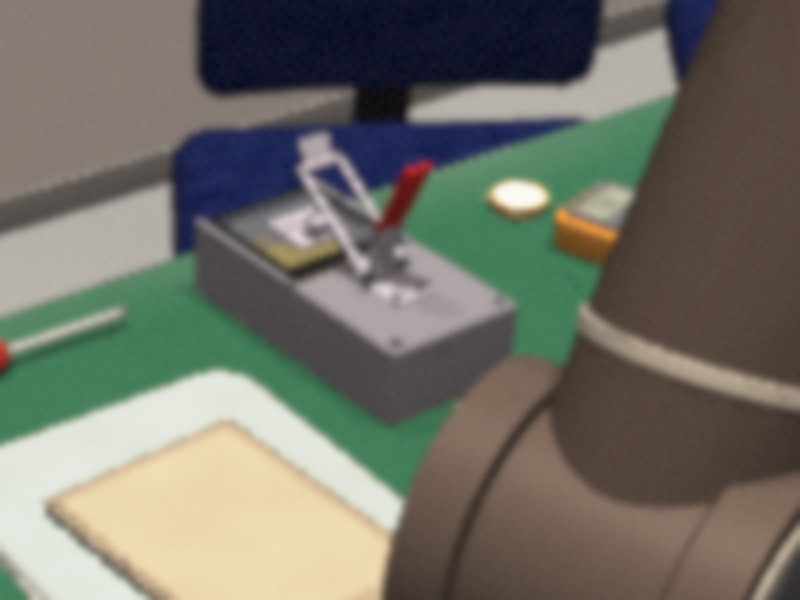

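View pics/t0c.png

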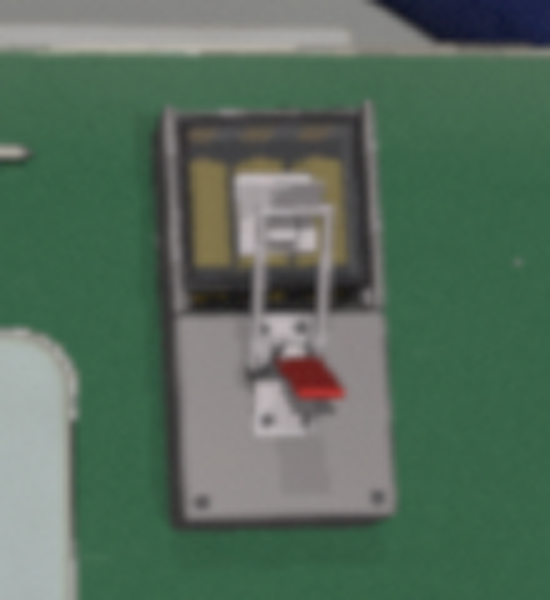

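```bash
cat > h.py <<'E'
import numpy as np, cv2
from scipy.optimize import least_squares
def proj(c,P):
    T=np.linalg.inv(c["cam_to_world"]);p=np.atleast_2d(P)@T[:3,:3].T+T[:3,3]
    K=c["K"];return np.c_[K[0,2]+K[0,0]*p[:,0]/-p[:,2],K[1,2]+K[1,1]*-p[:,1]/-p[:,2]]
def Tb(b,P):
    x,y,a=b[:3];P=np.atleast_2d(P);R=np.array([[np.cos(a),-np.sin(a),0],[np.sin(a),np.cos(a),0],[0,0,1]])
    return P@R.T+[x,y,0]
E
python3 - <<'E'
from plant import *
from h import *
s=camera("scene");t=camera("top")
hx,hy=.11,.055
tp=[[-hx,-hy,.06],[-hx,hy,.06],[hx,hy,.06],[hx,-hy,.06]]
tpx=np.array([[389,243.4],[346.4,244],[343,161.6],[384.4,160.6]])
sp=[[-hx,hy,.06],[-hx,-hy,.06],[hx,hy,.06],[-hx,hy,0]]
spx=np.array([[358.75,216.25],[388.75,205.75],[309.25,185.5],[358.25,235]])
f=lambda b:np.r_[(proj(t,Tb(b,tp))-tpx).ravel(),(proj(s,Tb(b,sp))-spx).ravel()]
r=least_squares(f,[.5,-.25,0]);b=r.x;print(b);print(r.fun.reshape(-1,2).round(1))
# bar angle / lever
def bar(a):return Tb(b,[-.034+.089*np.cos(a),0,.069+.089*np.sin(a)])
def tip(q):return Tb(b,[-.03+.076*np.cos(q),0,.09+.076*np.sin(q)])
for n in (25,30,35,40,45):print(n,proj(t,bar(np.radians(n))),proj(s,bar(np.radians(n))),bar(np.radians(n)))
for q in(1.95,2.05,2.2):print(q,proj(t,tip(q)),proj(s,tip(q)))
# draw
for n,c,o,k in(("t",t,(310,140),5),("s",s,(260,130),4)):
    im=c["image"].copy(); im=cv2.resize(im[o[1]:o[1]+130,o[0]:o[0]+150],None,fx=k,fy=k,interpolation=cv2.INTER_CUBIC)
    def L(P,col):
        q=((proj(c,Tb(b,P))-o+.5)*k).astype(int);cv2.polylines(im,[q.reshape(-1,1,2)],False,col,1)
    L(tp+tp[:1],(0,255,0))
    L([[-.03,0,.09],[-.03+.076*np.cos(2.05),0,.09+.076*np.sin(2.05)]],(255,255,0))
    for n2 in (25,35,45):
        a=np.radians(n2);x,z=-.034+.089*np.cos(a),.069+.089*np.sin(a)
        L([[-.034,0,.069],[x,0,z]],(0,255,255));L([[x,-.012,z],[x,.012,z]],(255,0,255))
    L([[.045,-.008,.076],[.045,.008,.076]],(0,0,255))
    cv2.imwrite(f"pics/{n}1.png",im)
E
```

```text
[ 0.54474275 -0.30695984  0.03070024]
[[ 0.5 -0.3]
 [ 0.1  0. ]
 [-0.2 -0.8]
 [ 0.2 -0.7]
 [-0.   1.9]
 [ 1.7 -0.4]
 [-0.4 -1.3]
 [-0.9  2.2]]
25 [[368.03938241 179.65849176]] [[338.22537353 173.05601003]] [[ 0.59138215 -0.30552755  0.10661303]]
30 [[368.60004527 180.40869059]] [[339.1277083  171.34905097]] [[ 0.58779871 -0.3056376   0.1135    ]]
35 [[369.1553065  181.42835689]] [[340.16617178 169.81592099]] [[ 0.58362895 -0.30576565  0.1200483 ]]
40 [[369.70047187 182.71360876]] [[341.3351478  168.47007049]] [[ 0.5789046  -0.30591073  0.1262081 ]]
45 [[370.23078737 184.25797467]] [[342.62793811 167.32401481]] [[ 0.57366162 -0.30607175  0.1319325 ]]
1.95 [[374.34933118 217.21425693]] [[364.34312355 169.98508902]]
2.05 [[374.25641399 220.28586391]] [[366.03234654 172.08349029]]
2.2 [[374.00359589 224.67199544]] [[368.37198964 175.57950166]]
```

```bash
sleep 1
```

```text
(no output)
```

View pics/t1.png

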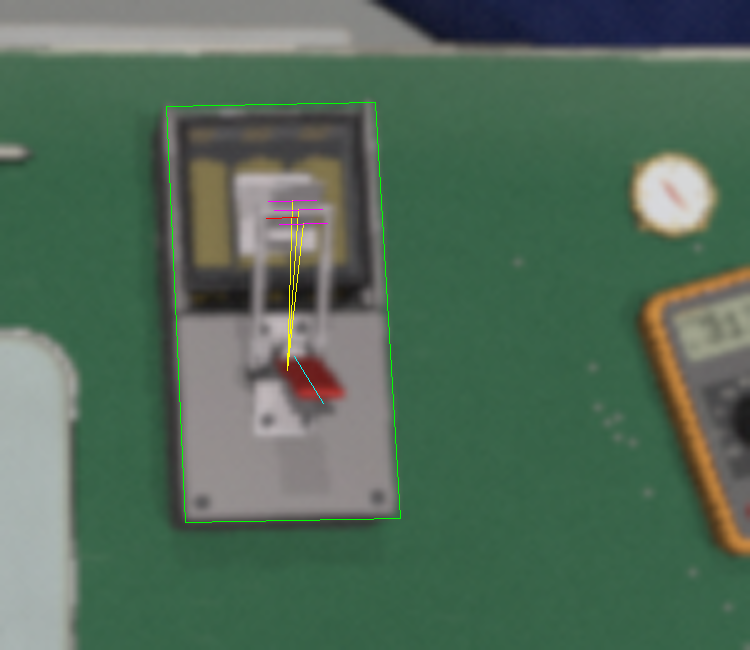

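View pics/s1.png

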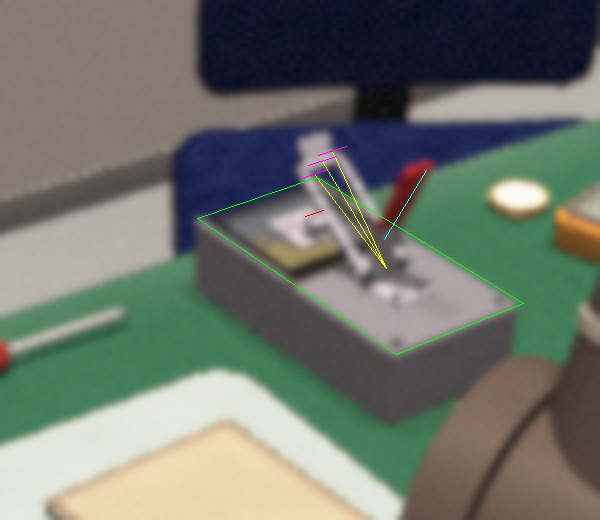

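```bash
cat >> h.py <<'E'
from plant import *
B=np.array([.5458,-.3060,.0307])
O=[-np.pi/2,0,B[2]-np.pi/2]
def W(x,z,y=0): return Tb(B,[x,y,z])[0]
def view(n,o1=(310,140),o2=(260,110)):
    ims=[]
    for nm,o in(("top",o1),("scene",o2)):
        im=camera(nm)["image"][o[1]:o[1]+140,o[0]:o[0]+130];ims.append(cv2.resize(im,None,fx=3,fy=3.5,interpolation=cv2.INTER_CUBIC))
    cv2.imwrite(f"pics/{n}.png",np.hstack(ims))
E
python3 - <<'E'
from h import *
close(10)
p=state()["tcp_pos"]
move_linear([p[0],p[1],.3],feed=.25)
move_pose(W(.043,.25),O)
move_linear(W(.043,.165),feed=.12)
s=state();print(s["time_s"],s["tcp_pos"],s["orientation"],s["ft_force"],s["gripper_width"])
view("a1")
E
```

```text
5.1583 [ 0.58922222 -0.30493025  0.16576059] [-1.56973600e+00 -4.53964350e-04 -1.54023672e+00] [ 0.14495464 -0.22232113 -0.24584977] 0.0005461249810624893
```

View pics/a1.png

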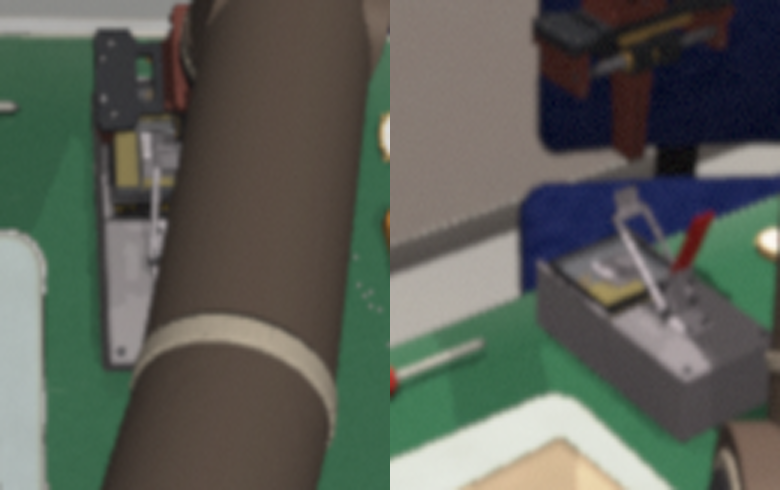

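```bash
python3 - <<'E'
from h import *
f0=state()["ft_force"]
for x,z in((.044,.148),(.054,.123),(.062,.102),(.066,.086)):
    move_linear(W(x,z),feed=.08)
    s=state();print(round(s["time_s"],2),(x,z),s["tcp_pos"].round(4),(s["ft_force"]-f0).round(2))
for z in np.arange(.083,.0715,-.0015):
    move_linear(W(.066,z),feed=.05)
    s=state();f=(s["ft_force"]-f0);print(round(z,4),s["tcp_pos"].round(4),f.round(2))
    if f[2]>4: break
view("a2")
E
```

```text
5.62 (0.044, 0.148) [ 0.5893 -0.3044  0.1471] [-0.04  0.43  1.02]
6.11 (0.054, 0.123) [ 0.5996 -0.304   0.1222] [-0.03  0.29  0.33]
6.54 (0.062, 0.102) [ 0.6075 -0.3038  0.1012] [0.05 0.1  0.93]
6.9 (0.066, 0.086) [ 0.6114 -0.3037  0.0851] [0.25 0.53 1.4 ]
0.083 [ 0.6117 -0.304   0.083 ] [-1.13  0.96  0.35]
0.0815 [ 0.6118 -0.304   0.0815] [0.39 1.27 1.18]
0.08 [ 0.6117 -0.3039  0.0799] [-0.49  1.4   0.39]
0.0785 [ 0.6117 -0.3039  0.0784] [-0.63  0.89  0.83]
0.077 [ 0.6119 -0.304   0.0772] [0.03 0.84 2.27]
0.0755 [ 0.6121 -0.3041  0.0766] [-3.7   1.94  6.56]
```

View pics/a2.png

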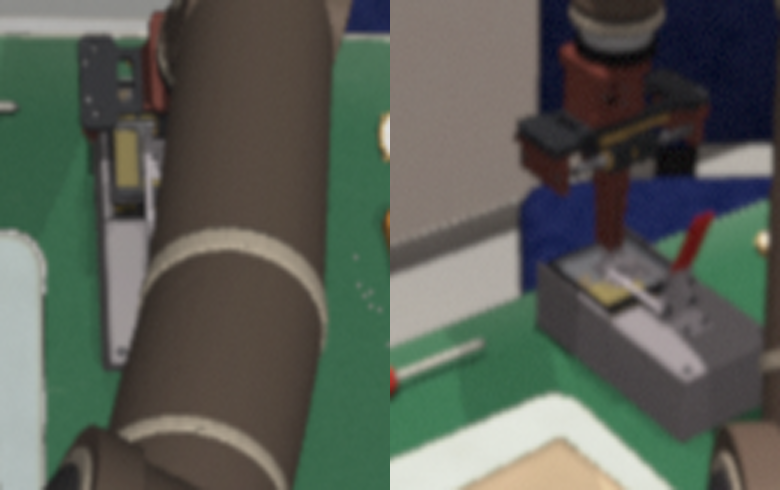

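```bash
python3 - <<'E'
from h import *
pause(.3)
move_linear(W(.066,.2),feed=.15)
move_linear(W(-.105,.2),feed=.2)
move_linear(W(-.105,.147),feed=.15)
s=state();print(s["time_s"],s["tcp_pos"],s["ft_force"])
view("a3")
E
```

```text
11.2917 [ 0.44151301 -0.30892456  0.14695913] [ 1.0507155  -1.065314    0.70333241]
```

View pics/a3.png

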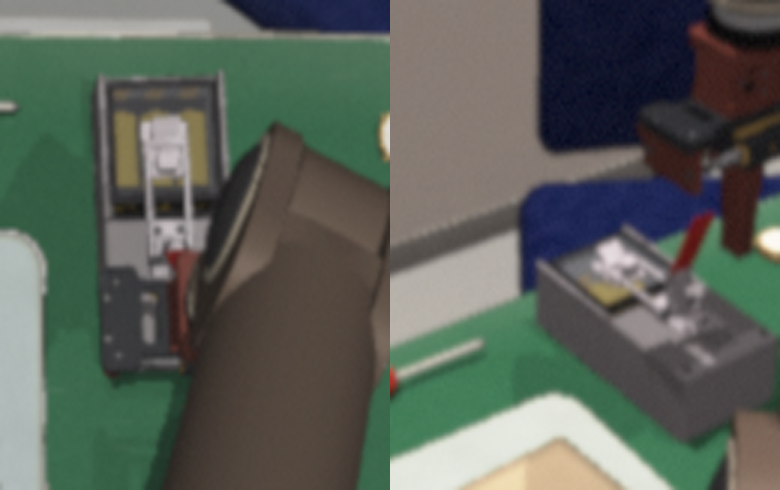

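The loop lies flat over the keeper (top crop about (165,140)). The finger is behind the red lever, whose tip is at (708,218) in the scene crop. Next I push the lever over.

```bash
python3 - <<'E'
from h import *
f0=state()["ft_force"]
r=.058
def P(q): return W(-.03+r*np.cos(q)-.003*np.sin(q)-.010, .09+r*np.sin(q)+.003*np.cos(q))
for q in (1.57,1.3,1.05,.85):
    move_linear(P(q),feed=.08)
    s=state();f=(s["ft_force"]-f0);print(round(s["time_s"],2),q,(s["tcp_pos"]-P(q)).round(4),f.round(2))
    if np.linalg.norm(f)>20: print("stop");break
view("a4")
E
```

```text
12.32 1.57 [-0.0002  0.0001 -0.0002] [-1.71  0.1  -0.81]
12.66 1.3 [ 0.0002 -0.0001 -0.0002] [-2.16 -0.78 -0.34]
12.99 1.05 [-0.0002 -0.0001 -0.0002] [-3.43 -0.76 -0.82]
13.28 0.85 [-0.0001 -0.     -0.    ] [-2.75 -0.61 -0.16]
```

View pics/a4.png

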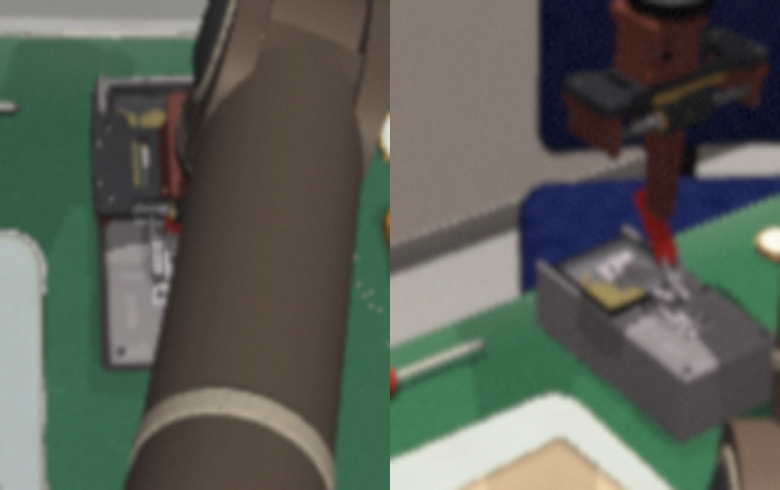

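The lever now leans forward with the finger behind it, and the loop is still on the keeper. I'll carry on down.

```bash
python3 - <<'E'
from h import *
r=.058
def P(q,d=0): return W(-.03+r*np.cos(q)-.003*np.sin(q)-.010, .09+r*np.sin(q)+.003*np.cos(q)-d)
f0=np.zeros(3)
for q,d in ((.65,0),(.5,0),(.38,0),(.28,0),(.2,0),(.13,0),(.08,0),(.04,0),(0,0),(0,.0015)):
    move_linear(P(q,d),feed=.06)
    s=state();f=s["ft_force"];print(round(s["time_s"],2),q,(s["tcp_pos"]-P(q,d)).round(4),f.round(2))
    if np.linalg.norm(f)>(20 if q>.05 else 12): print("stop");break
pause(.2)
p=state()["tcp_pos"]
move_linear([p[0],p[1],.2],feed=.15)
move_linear(W(-.16,.25),feed=.25)
view("a5");print(state()["time_s"])
E
```

```text
13.72 0.65 [0.0005 0.0001 0.0001] [-1.11  0.8   0.57]
14.02 0.5 [ 0.0006  0.0001 -0.0002] [-0.32 -0.76 -0.35]
14.28 0.38 [ 0.0003  0.0003 -0.0004] [-0.73 -0.1   0.72]
14.53 0.28 [-0.0001  0.0002 -0.0005] [ 0.43 -0.08  0.12]
14.78 0.2 [-0.0001  0.0002 -0.0004] [-0.37  0.04 -0.19]
15.03 0.13 [-0.0001  0.0001 -0.0003] [ 0.27  0.09 -0.55]
15.28 0.08 [-0.0001  0.0001 -0.0002] [ 0.21 -0.1  -0.4 ]
15.53 0.04 [-0.0001  0.0001 -0.0001] [-0.01 -0.24 -0.93]
15.78 0 [ 0.0003 -0.0002  0.0003] [-0.21 -0.14  2.11]
16.03 0 [ 0.0004 -0.0002  0.0015] [-2.72  1.8  11.38]
18.1
```

View pics/a5.png

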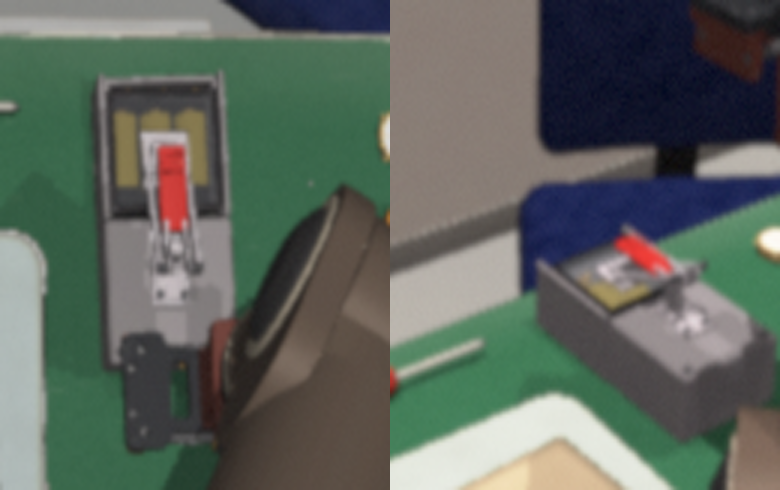

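```bash
python3 - <<'E'
from h import *
im0=cv2.imread("pics/top0.png");c=camera("top");im=c["image"];s=camera("scene")
o=(340,155);k=7
def crop(a):return cv2.resize(a[o[1]:o[1]+70,o[0]:o[0]+55],None,fx=k,fy=k,interpolation=cv2.INTER_CUBIC)
cv2.imwrite("pics/cmp.png",np.hstack([crop(im0),crop(im)]))
a=s["image"];cv2.imwrite("pics/sc2.png",np.hstack([cv2.resize(a[160:245,300:400],None,fx=4,fy=4,interpolation=cv2.INTER_CUBIC),cv2.resize(a[215:300,140:240],None,fx=4,fy=4,interpolation=cv2.INTER_CUBIC)]))
for n,cc in(("t",c),("s",s)):
    print(n,"bar x34,z67:",proj(cc,W(.034,.067)),"x55:",proj(cc,W(.055,.067)),"tip0",proj(cc,W(.046,.09)),"tip.3",proj(cc,W(-.03+.076*np.cos(.3),.09+.076*np.sin(.3))))
    for t in("red_bar","red_lever","blue_lever"):print(t,[(d["rect"],d["p"]) for d in look_for(t,cc)][:2])
E
```

```text
t bar x34,z67: [[365.21429065 187.58644339]] x55: [[364.79981269 179.70027876]] tip0 [[366.51688923 181.02651195]] tip.3 [[368.14374921 180.27393059]]
red_bar []
red_lever [([357.9, 176.2, 18.8, 41.6], 0.6)]
blue_lever [([156.0, 185.8, 18.4, 43.3], 0.67)]
s bar x34,z67: [[339.99339825 187.19465788]] x55: [[335.35969279 184.235326  ]] tip0 [[337.64232482 178.33649965]] tip.3 [[338.71168154 171.68800992]]
red_bar [([333.7, 183.4, 7.7, 6.0], 0.52)]
red_lever [([332.6, 176.7, 34.5, 18.5], 0.59)]
blue_lever [([163.8, 224.2, 29.3, 48.2], 0.69)]
```

View pics/cmp.png

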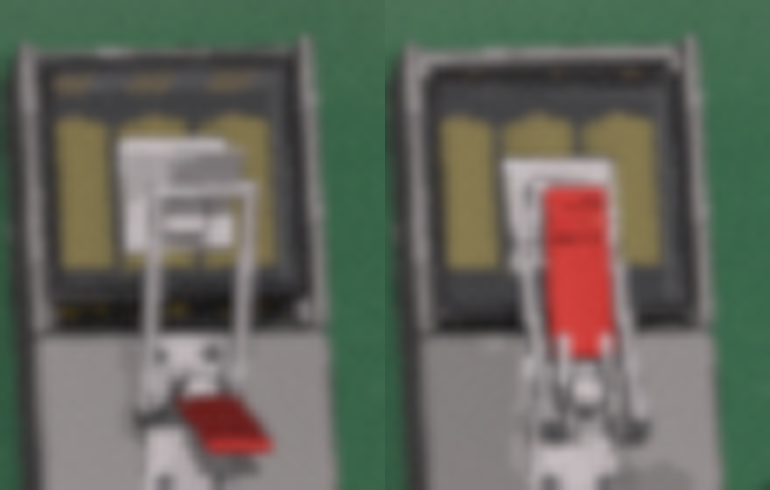

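View pics/sc2.png

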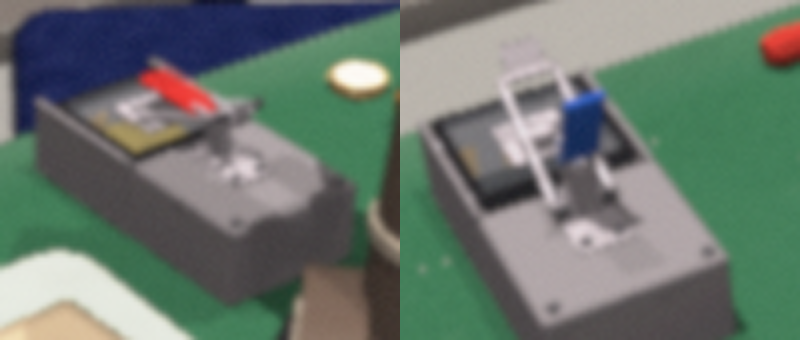

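```bash
python3 -c "
from plant import *
hand_in();print(state()['time_s'],state()['ft_force'])"
```

```text
the job is handed in; nothing more can be done
the job is handed in; nothing more can be done
```

The red latch is closed and the job is handed in at about 18 s on the robot's clock; no verdict was reported. With shut fingers I pressed the loop's tab down until it bottomed at z of about 77 mm with 6.5 N. I then pushed the red lever over from behind and pressed it to its stop with about 11 N.

Last checks from the pictures taken after retreating:
- **Loop (step 1):** before I touched the lever, the picture showed the loop lying flat over the keeper with the lever still up.
- **Red lever:** it lies level. In the top view its tip is at row 181.4, against 181.0 predicted for fully shut.
- **Cover:** it is drawn in by about 7.7 mm, against 8 mm expected, so the bar is caught under the lip. I did not measure the bar directly: the lever hides it in the top view, and the network's weak scene-view match (p 0.52) reads as the loop's tab, not the bar.
- **Blue lever:** it still stands up, untouched.
- **Robot:** it is clear of everything.
- **Closing force:** I felt only about 3 N while closing, less than the 5 N stated. It did not change the outcome, as the cover movement shows.

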